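Hang two rinsed spray-gun cups on the drain rack

TASK

The two rinsed spray-gun cups lie in the drip tray: hang each one mouth-down on the slanted draining peg whose collar matches its coloured end cap, in either order. Carry each cup all the way down the peg until you feel its inside floor press lightly on the peg's black end button, which is screwed out by a different amount each time, before you let go (no dropping, no ramming), and leave both hanging still. Do not change the tilt of the pegs or disturb the other things on the bench.

Things in the scene. Friction and masses are not known exactly. Their poses are not given: they have to be found in the camera images.
- blue_cup: Aluminium spray-gun cup with blue end cap on its closed end: plain cylinder, outer dia 50 mm, length 82, wall 3, mouth 44 across, inside depth 70, 0.12 kg. Origin on its axis at mid-length; own +x points along the axis to the open mouth (rim at x=+41 mm, closed end at -41). Starts lying level in the tray, mouth away from the robot (tray +x), own z up.
- blue_cup_floor (a point): Centre of the inside floor of the blue cup, at x=-29 mm in the cup's frame (same axes as the cup); this rests on the peg's end button when the cup is home.
- blue_peg_end (a point): End of the white sleeve of the peg with blue root collar; z: along the peg, outwards; y: level, along the bar. Sleeve dia 33 mm at root, 25 at end. On it a black domed button, dia 24, is screwed out so that its crown stands 8 to 32 mm beyond this point: differs per peg and start, not given. Rigid. Cup home = inside floor on the crown. Collar, dia 42, ends 67 mm below this point.
- orange_cup: Aluminium spray-gun cup with orange end cap on its closed end: plain cylinder, outer dia 50 mm, length 82, wall 3, mouth 44 across, inside depth 70, 0.12 kg. Origin on its axis at mid-length; own +x points along the axis to the open mouth (rim at x=+41 mm, closed end at -41). Starts lying level in the tray, mouth away from the robot (tray +x), own z up.
- orange_cup_floor (a point): Centre of the inside floor of the orange cup, at x=-29 mm in the cup's frame (same axes as the cup); this rests on the peg's end button when the cup is home.
- orange_peg_end (a point): End of the white sleeve of the peg with orange root collar; z: along the peg, outwards; y: level, along the bar. Sleeve dia 33 mm at root, 25 at end. On it a black domed button, dia 24, is screwed out so that its crown stands 8 to 32 mm beyond this point: differs per peg and start, not given. Rigid. Cup home = inside floor on the crown. Collar, dia 42, ends 67 mm below this point.
- drip_tray: Fixed grey tray 150x250 mm, lip 10 high; origin: centre of underside. Places at y=+58 and -58 mm, each a pair of V saddles (6 mm thick, at x=+27 and -27, 46 wide across y, 26 high) that hold a cup's axis along tray x, 36 mm above the table. Between the saddles the floor is 4 mm high: fingers fit beside the cup's middle. Which cup is in which place varies.
- drain_rack: Fixed dark steel rack; origin on the table under the bar. Foot 10 mm high, x from -95 to +55, 250 along y; cheeks 65 high at y=+116 and -116. A bar along y on a hinge 47 mm above the table carries the blue peg at y=+72 and the orange peg at y=-72 mm; each sleeve end is 88 mm from the hinge axis.
- peg_bar (a joint): Tilt of the bar and both pegs from upright (rad), leaning towards the rack's -x, towards the robot. Differs from start to start (0.55 to 0.8); held very stiffly by friction (8 N m). Not to be moved.
- wax_tin: Bystander: flat round blue tin, 70 mm across, 34 mm high (mm); origin at the centre of its underside. Leave it alone.
- gauge_block: Bystander: grey steel block 30x50x20 (mm); origin at the centre of its underside. Leave it alone.
- tape_measure: Bystander: yellow and black tape measure 72x86x34 (mm); origin at the centre of its underside. Leave it alone.
- tape_roll: Bystander: roll of yellow tape lying flat, 99 across, 25 high (mm); origin at the centre of its underside. Leave it alone.
- mug: Bystander: green mug with handle, 86x116x94 (mm); origin at the centre of its underside. Leave it alone.
- carpenter_pencil: Bystander: red pencil 13x176x8 (mm); origin at the centre of its underside. Leave it alone.

How it is judged:
By the outcome, as a careful person would: the job done as asked, in the order asked, and still so for the second after the job is handed in, with the robot touching nothing.
It also fails if it takes over 67 s, if anything falls off the work surface, if the arm or the gripper's body presses on something with over 40 N, if the wrist force passes 120 N, or if a joint passes its speed limit or range.

ROBOT

A 7-joint arm with a two-finger parallel gripper is mounted at the origin on a cart in front of the work surface, level with it; the furniture and walls round the work are solid. World frame = base frame: x ahead of the robot, y to its left, z up, the work surface at z = 0. Lengths are in m, angles in rad, forces in N, time in s.
With the tool pointing down it reaches from about 0.4 to 0.85 m from the base axis. Payload 10.4 kg.
Tool frame: the origin (TCP) lies between the finger pads; the fingertips stand ahead of it and the grasp point (between the pads) lies 3 mm ahead of it (r.tips_ahead is the z of the fingertips in the tool frame, in m); z points along the fingers, y is the line along which they close (so a half turn about z gives the same grasp; the last joint's range is limited). The gripper opens to 87 mm and grips with 3 to 60 N. Pads are 19 mm wide; open, the fingers measure 117 mm over their backs; the gripper's body (75 mm by 190 mm) begins 51 mm behind the grasp point.
Start: joints at [1.308, 0.332, -0.065, 1.46, 0.022, 1.35, -0.088], TCP at [0.148, -0.607, 0.245] pointing down, gripper open.
Joint ranges: [-2.6, 2.6], [-0.5, 2.12], [-1.47, 1.34], [0.16, 2.42], [-1.27, 4.41], [0.06, 2.06], [-2.6, 2.6]. Speed limits (rad/s): [2.22, 2.22, 2.79, 2.79, 3.14, 3.14, 3.14].

INTERFACE

Orientations are given as a unit quaternion [x, y, z, w].
In Python, from bench import telemetry, camera, get_calibration, r gives the robot as it stands.
- The arm moves only by the tool drive_tool, never from a script. Its argument "series" is one flat list of numbers, 7 for each row, row after row: the turn, a rotation vector about the tool's x, y, z in units of 5 degrees (1.0 is 5 degrees), then the shift along the tool's x, y, z in units of 40 mm (1.0 is 40 mm), then the opening, from -1 (shut) to 1 (fully open). A call has 1 to 10 rows; each row is the pose to reach, as a shift and turn from the pose commanded when the call began, along the tool's axes at that moment; what a row does not reach only later rows make up. A row lasts 1/12 s, in which the tool goes at most 41.7 mm and 7.16 degrees, less where a joint would pass 70% of its speed; a pose out of reach is approached as far as the arm can. A call with a gripper value outside its range is refused whole. The fingers move at their own pace and stop on an object; "grip_force" is the grip in N (left out, the last holds). Time passes only in rows, so rows that repeat a pose let the fingers close. It gives the time, the measured TCP pose, the force, the opening and the grip force at its end, in the units of the state.
- telemetry.read_state(): the state, without advancing time (a new reading comes with each control period).
- camera(name): name is "side" or "top"; returns the picture (384x512x3 uint8, red, green, blue); there is no depth.
- get_calibration(name): a dict with "fovy" (degrees; the focal length in pixels is half the picture's height over the tangent of half this angle, whatever the lens; pixels are square), "cx", "cy" (the principal point, pixels), "dist" ([k1, k2, p1, p2, k3] as OpenCV has them; the pictures are not rectified), "xyz" and "rotation" of the camera in the world. Camera axes: x right, y up, looking along -z (the intrinsics and any distortion apply to the point x, -y, -z); pixel columns grow to the right and rows downward; lengths in m; the calibration is good to about 2 mm. A picture is of the moment at which its call begins. get_calibration takes no time and is no camera call.
- r.close_job(): hands the job in; it is judged then, once.
The state is a dict: "time": time; "joint_positions": joint angles; "joint_vel": joint speeds; "joint_torque": joint torques, N m; "ee_pos": TCP position; "eef_rot": TCP orientation; "ft_force": force on the tool from outside, world axes, zero at the start; "torque": the same for the moment, N m; "width": finger opening in m; "grip_force": force on a finger pad.
Only numpy, scipy, OpenCV 4.12 (cv2) and the standard library are available. Lean on these libraries where they do the work, as an engineer would, in place of code of your own. Each camera call takes 0.05 s, during which the arm holds its last target. There are 200 camera calls.

## Working session

There is one attempt and no reset: what is moved stays moved. The work goes in short steps, Python scripts to look and compute and a tool call to move; the robot and the scene stay as the last step left them, time stands still between calls to the robot, and variables do not carry over. Pictures are saved under pics/ and viewed, at most 10 in all, crops included, and the job is handed in when it is done.

Besides the shell and the picture viewer there is one more tool, called after ">>>" by a JSON object that holds its "op" and its "data", one argument or row to a line. drive_tool: Moves the arm, as the interface text tells. Its arguments: {"type":"object","properties":{"series":{"type":"array"},"grip_force":{"type":"number"}},"required":["series"]}

```bash
mkdir -p pics; ls; python3 - <<'E'
from bench import telemetry, camera, get_calibration, r
import cv2
for n in("side","top"):
    im=camera(n); cv2.imwrite(f"pics/{n}0.png",im[:,:,::-1]); print(n,get_calibration(n))
print(telemetry.read_state(), r.tips_ahead)
E
```

```text
pics
side {'fovy': 46.3478469410638, 'cx': 254.32570063367976, 'cy': 192.09907323899097, 'dist': array([-0.01066533,  0.        ,  0.        ,  0.        ,  0.        ]), 'xyz': array([ 0.44155456, -1.2750439 ,  0.69108862]), 'rotation': array([ 0.54461716, -0.02889442, -0.02835248,  0.83770723])}
top {'fovy': 42.474961586319914, 'cx': 258.3745566924023, 'cy': 192.71365151958963, 'dist': array([-0.14823017,  0.        ,  0.        ,  0.        ,  0.        ]), 'xyz': array([0.41631582, 0.00472757, 1.70432701]), 'rotation': array([-0.02730732,  0.02081427,  0.71426083, -0.69903687])}
{'time': 0.1, 'joint_positions': array([ 1.3084451 ,  0.3328032 , -0.06471491,  1.46085156,  0.02157328,
        1.34989607, -0.08849542]), 'joint_vel': array([ 5.64396947e-04, -8.80688757e-04,  1.06593402e-03, -1.48010357e-03,
        7.02821303e-05,  8.83080062e-04, -9.36852210e-05]), 'joint_torque': array([ 2.34984014e-03, -6.24547434e+01,  2.52540805e-02, -3.90719748e+01,
       -6.14085258e-02,  3.65556171e-02,  8.27238949e-06]), 'ee_pos': array([ 0.14835281, -0.60681189,  0.24383968]), 'eef_rot': array([ 9.92821413e-01,  1.19604527e-01, -8.85118963e-05, -6.25861206e-04]), 'ft_force': array([ 0.68789174, -0.24611966, -0.43372494]), 'torque': array([-0.00228957, -0.02621656,  0.02341311]), 'grip_force': 0.0, 'width': 0.08710534166338824} 0.022
```

View pics/side0.png

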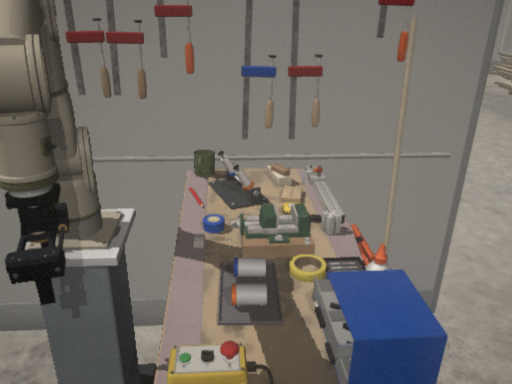

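View pics/top0.png

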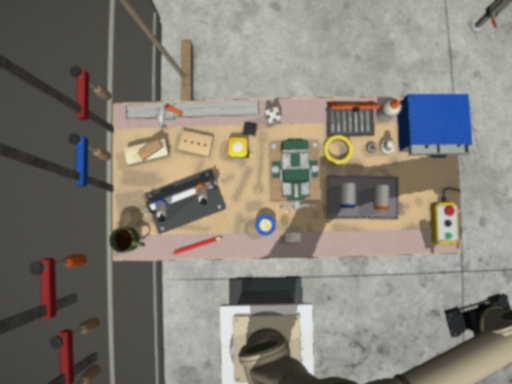

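The side view shows the tray at about (249,290) with the cups at (250,267) blue and (250,294) orange, and the rack at (238,185). The top view shows the rack at (187,200), the tray at (362,197), and a vise between them at (295,170).

```bash
cat > h.py <<'E'
import numpy as np, cv2
from scipy.spatial.transform import Rotation as R
from bench import telemetry, camera, get_calibration, r
def K(c):
    f=192/np.tan(np.radians(c['fovy'])/2); return np.array([[f,0,c['cx']],[0,f,c['cy']],[0,0,1]])
F=np.diag([1,-1,-1])
def ray(n,p):
    c=get_calibration(n); u=cv2.undistortPoints(np.array(p,float).reshape(-1,1,2),K(c),c['dist'])[:,0]
    d=np.c_[u,np.ones(len(u))]@F@R.from_quat(c['rotation']).as_matrix().T
    return c['xyz'],d/np.linalg.norm(d,axis=1)[:,None]
def plane(n,p,z):
    o,d=ray(n,p); return o+d*((z-o[2])/d[:,2])[:,None]
def tri(ps,pt):
    o1,a=ray('side',ps);o2,b=ray('top',pt); out=[]
    for u,v in zip(a,b):
        A=np.c_[u,-v]; s=np.linalg.lstsq(A,o2-o1,rcond=None)[0]
        x,y=o1+s[0]*u,o2+s[1]*v; out.append([*(x+y)/2,np.linalg.norm(x-y)])
    return np.array(out)
def proj(n,P):
    c=get_calibration(n); Rm=R.from_quat(c['rotation']).as_matrix()
    q=(np.atleast_2d(P)-c['xyz'])@Rm@F
    return cv2.projectPoints(q,np.zeros(3),np.zeros(3),K(c),c['dist'])[0][:,0]
E
python3 - <<'E'
import cv2,numpy as np
s=cv2.imread('pics/side0.png');t=cv2.imread('pics/top0.png')
z=lambda i,x,y,w,h,k:cv2.resize(i[y:y+h,x:x+w],None,fx=k,fy=k,interpolation=cv2.INTER_CUBIC)
a=z(t,140,160,100,75,4);b=z(s,200,145,100,75,4);c=z(t,315,160,100,75,4);d=z(s,210,245,100,75,4)
cv2.imwrite('pics/mos.png',np.vstack([np.hstack([a,b]),np.hstack([c,d])]))
E
```

```text
(no output)
```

View pics/mos.png

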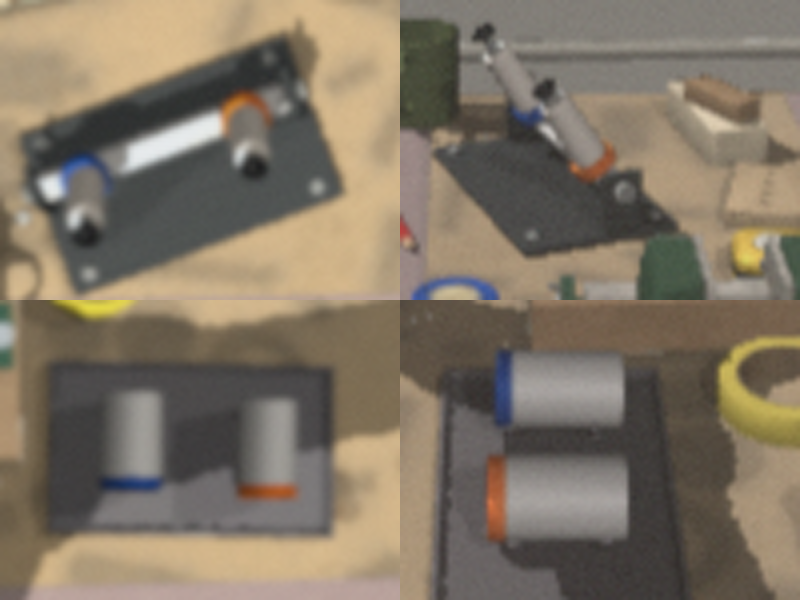

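The crops show each peg clearly: blue button at top (161.2,218) and side (221.2,153.2); orange button at top (203.7,200.7) and side (236.2,167.5). Both cups lie mouth away from the robot, with blue on the left (+y).

```bash
python3 - <<'E'
from h import *
np.set_printoptions(precision=4,suppress=True)
T=lambda l,ox,oy,sx=0,sy=0:[((x-sx+.5)/4+ox-.5,(y-sy+.5)/4+oy-.5) for x,y in l]
fc=plane('top',T([(22,135),(288,35),(342,190),(78,290)],140,160),.01)
print('foot',fc,'sides',[np.linalg.norm(fc[i]-fc[(i+1)%4]) for i in range(4)])
tc=plane('top',T([(50,367),(330,367),(332,532),(50,532)],315,160,0,300),.01)
print('tray',tc.mean(0),[np.linalg.norm(tc[i]-tc[(i+1)%4]) for i in range(4)])
d=tc[0]-tc[3]+tc[1]-tc[2];print('tray yaw',np.degrees(np.arctan2(d[1],d[0])))
for n,l in(('blue',[(107,390),(162,392),(160,488),(103,487)]),('orange',[(243,398),(297,398),(298,497),(238,496)])):
    c=plane('top',T(l,315,160,0,300),.04); print(n,c.mean(0),[np.linalg.norm(c[i]-c[(i+1)%4]) for i in range(4)])
# masks of caps
s=cv2.imread('pics/side0.png');t=cv2.imread('pics/top0.png')
bt=tri(T([(485,33),(545,90)],200,145,400,0),T([(85,232),(255,163)],140,160)); print('buttons',bt)
d=fc[0]-fc[3]+fc[1]-fc[2]; x=d/np.linalg.norm(d); dy=fc[0]-fc[1]+fc[3]-fc[2]
print('rack yaw',np.degrees(np.arctan2(d[1],d[0])),np.degrees(np.arctan2(-dy[0],dy[1])))
yaw=np.arctan2(-dy[0],dy[1]); X=np.array([np.cos(yaw),np.sin(yaw),0]);Y=np.array([-np.sin(yaw),np.cos(yaw),0])
o=fc.mean(0)+.02*X; o[2]=0; print('rack o',o)
for k,sg in((0,1),(1,-1)):
    h=o+Y*.072*sg+[0,0,.047]; v=bt[k,:3]-h
    print('peg',k,'local x,y,z',v@X,v@Y,v[2],'len',np.linalg.norm(v),'tilt',np.arctan2(-(v@X),v[2]))
E
```

```text
foot [[0.5383 0.4123 0.01  ]
 [0.6199 0.1789 0.01  ]
 [0.4849 0.1343 0.01  ]
 [0.4032 0.3643 0.01  ]] sides [np.float64(0.24724445312066617), np.float64(0.1421734708222461), np.float64(0.24402557347846454), np.float64(0.14334576995527634)]
tray [ 0.5095 -0.3399  0.01  ] [np.float64(0.24531550549626172), np.float64(0.14333020807843133), np.float64(0.24572920296193002), np.float64(0.14222294728834028)]
tray yaw -1.6519473418216206
blue [ 0.5175 -0.2842  0.04  ] [np.float64(0.04704197503319453), np.float64(0.08154735810729398), np.float64(0.04857335726625023), np.float64(0.08236534052820928)]
orange [ 0.5081 -0.4007  0.04  ] [np.float64(0.046748237915148566), np.float64(0.0843637395243878), np.float64(0.051755293775856616), np.float64(0.08353196327380613)]
buttons [[0.4513 0.3304 0.1406 0.002 ]
 [0.5029 0.194  0.1344 0.0002]]
rack yaw 18.926342708121247 19.405112821335415
rack o [0.5304 0.2791 0.    ]
peg 0 local x,y,z -0.057612398230913305 0.0026740664599201824 0.09358980898248774 len 0.10993357724884584 tilt 0.5517996594227047
peg 1 local x,y,z -0.05421360468453966 0.0008827880717009505 0.08738040150373964 len 0.10283593153477934 tilt 0.5553077768128898
```

```bash
cat >> h.py <<'E'
np.set_printoptions(precision=4,suppress=True)
def frame(yaw,pitch):
    "tool: x fwd at yaw, y right, z down; pitch>0 swings fingertips forward (deg)"
    Rz=R.from_euler('z',yaw,degrees=True)
    return Rz*R.from_euler('y',-pitch,degrees=True)*R.from_euler('x',180,degrees=True)
def rel(grasp,Rt,back=0):
    "rows entry for putting grasp point there"
    s=telemetry.read_state(); R0=R.from_quat(s['eef_rot'])
    z=Rt.apply([0,0,1]); tcp=np.array(grasp)-(.003+back)*z
    rv=(R0.inv()*Rt).as_rotvec(degrees=True)/5; sh=R0.inv().apply(tcp-s['ee_pos'])/.04
    print('turn',rv,'shift',sh,'deg',np.linalg.norm(rv)*5,'mm',np.linalg.norm(sh)*40)
E
python3 - <<'E'
from h import *
rel([.508,-.400,.036],frame(-1.65,30),.12)
t=cv2.imread('pics/top0.png');s=cv2.imread('pics/side0.png')
z=lambda i,x,y,w,h,k:cv2.resize(i[y:y+h,x:x+w],None,fx=k,fy=k,interpolation=cv2.INTER_CUBIC)
cv2.imwrite('pics/pegs.png',np.hstack([z(t,150,180,66,50,6),z(s,212,146,58,50,6)]))
E
```

```text
turn [-0.8197  5.9658  3.0032] shift [ 8.4795 -3.2918  2.5369] deg 33.64585946204087 mm 377.7289454062676
```

View pics/pegs.png

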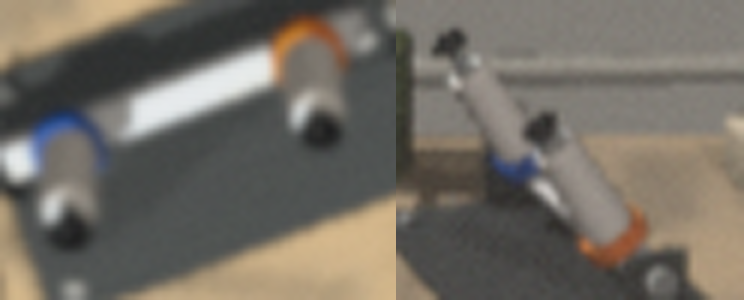

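The 6x crops show the orange button at top-crop (320,126) and side-crop (541,127), with its collar at (309,57) and (613,232). The blue button is at (68,226) and (452,42), its collar at (70,145) and (513,168).

>>> {"op": "drive_tool", "data": {
  "series": [-0.4,3,1.5,4.2,-1.6,0.8,1,-0.8,6,3,8.48,-3.3,2.0,1,-0.8,6,3,8.48,-3.3,2.54,1,-0.8,6,3,8.48,-3.3,2.54,1,-0.8,6,3,8.48,-3.3,2.54,1,-0.8,6,3,8.48,-3.3,2.54,1,-0.8,6,3,8.48,-3.3,2.54,1,-0.8,6,3,8.48,-3.3,2.54,1,-0.8,6,3,8.48,-3.3,2.54,1,-0.8,6,3,8.48,-3.3,2.54,1],
  "grip_force": 25
}}

```text
time: 0.93
ee_pos: [0.4517, -0.3907, 0.1409]
eef_rot: [0.966, -0.009, 0.26, -0.0]
ft_force: [-1.0, 1.6, -0.4]
width: 0.0869
grip_force: 0.0
```

```bash
python3 - <<'E'
from h import *
T=lambda p:((p[0]+.5)/6+149.5,(p[1]+.5)/6+179.5)
S=lambda p:((p[0]-396+.5)/6+211.5,(p[1]+.5)/6+145.5)
yaw=np.radians(19.3);X=np.array([np.cos(yaw),np.sin(yaw),0]);Y=np.array([-X[1],X[0],0])
for n,tb,sb,tc,sc in(('orange',(320,126),(541,127),(309,57),(613,232)),('blue',(68,226),(452,42),(70,145),(513,168))):
    q=tri([S(sb),S(sc)],[T(tb),T(tc)]); v=q[0,:3]-q[1,:3]
    ot,dt=ray('top',[T(tb),T(tc)]);os_,ds=ray('side',[S(sb),S(sc)])
    a=np.cross(np.cross(*dt),np.cross(*ds));a/=np.linalg.norm(a)*np.sign(a[2])
    print(n,q,'d',v@X,v@Y,v[2],'tilt',np.arctan2(-v@X,v[2]),'axis',a@X,a@Y,a[2],np.arctan2(-a@X,a[2]))
rel([.508,-.400,.036],frame(-1.65,30),.12); s=telemetry.read_state(); print(s['joint_positions'],s['ee_pos'],s['time'])
E
```

```text
orange [[0.5024 0.1954 0.1353 0.0005]
 [0.5457 0.2099 0.0619 0.0017]] d -0.04563676489091398 0.0005933493675207223 0.07334399017926291 tilt 0.5566042750963196 axis -0.5335399558025004 0.006954111327079432 0.8457462715838105 0.5627957793195225
blue [[0.4519 0.33   0.1419 0.001 ]
 [0.495  0.3476 0.0498 0.0082]] d -0.04641205016163662 -0.0023710646870596357 0.09206399061957143 tilt 0.46694468042383935 axis -0.41512207561518294 -0.04184504968142861 0.9088028686982128 0.4284770330077095
turn [-0.1119 -0.0288  0.0773] shift [-0.0872  0.1892 -0.0986] deg 0.6949882624935405 mm 9.22099099888961
[ 1.1451  0.1869 -0.3266  1.9813 -0.5212  0.68   -0.3959] [ 0.4517 -0.3907  0.1409] 0.9333
```

>>> {"op": "drive_tool", "data": {
  "series": [0,0,0,0,0,0.3,1,0,0,0,0,0,0.6,1,0,0,0,0,0,1.0,1,0,0,0,0,0,1.4,1,0,0,0,0,0,1.7,1,0,0,0,0,0,1.7,1,0,0,0,0,0,1.7,1]
}}

```text
time: 1.52
ee_pos: [0.4801, -0.3996, 0.0832]
eef_rot: [0.966, -0.014, 0.26, 0.003]
ft_force: [0.0, 1.2, 0.3]
width: 0.0871
grip_force: 0.0
```

```bash
python3 - <<'E'
from h import *
rel([.508,-.400,.036],frame(-1.65,30),.0); im=camera('top');im2=camera('side')
k=lambda i,x,y,w,h:cv2.resize(i[y:y+h,x:x+w],(400,400*h//w),interpolation=cv2.INTER_CUBIC)
cv2.imwrite('pics/a.png',np.hstack([k(im,310,150,110,90),k(im2,190,220,110,90)])[:,:,::-1])
E
```

```text
turn [-0.0197 -0.0242 -0.012 ] shift [ 0.0101 -0.0073  1.2959] deg 0.16704728511188083 mm 51.83667208832144
```

View pics/a.png

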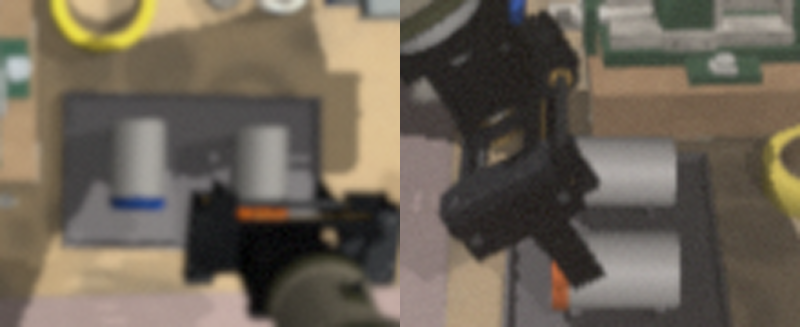

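The view shows the fingers straddling the orange cup near (263,160), and the blue cup is clear of them. I'll descend the rest of the way and close.

>>> {"op": "drive_tool", "data": {
  "series": [0,0,0,0,0,0.4,1,0,0,0,0,0,0.8,1,0,0,0,0,0,1.1,1,0,0,0,0,0,1.3,1,0,0,0,0,0,1.3,1,0,0,0,0,0,1.3,1,0,0,0,0,0,1.3,0.35,0,0,0,0,0,1.3,0.3,0,0,0,0,0,1.3,0.25,0,0,0,0,0,1.3,0.2]
}}

```text
time: 2.45
ee_pos: [0.5068, -0.4003, 0.0397]
eef_rot: [0.965, -0.014, 0.26, 0.004]
ft_force: [0.0, 0.5, 0.1]
width: 0.0681
grip_force: 0.0
```

>>> {"op": "drive_tool", "data": {
  "series": [0,0,0,0,0,0,0.1,0,0,0,0,0,0,0,0,0,0,0,0,0,-0.2,0,0,0,0,0,0,-0.2,0,0,0,0,0,0,-0.2,0,0,0,0,0,0,-0.2]
}}

```text
time: 2.95
ee_pos: [0.5069, -0.4007, 0.0396]
eef_rot: [0.965, -0.014, 0.261, 0.004]
ft_force: [0.1, -3.5, 1.7]
width: 0.0503
grip_force: 25.0
```

```bash
python3 - <<'E'
from h import *
rel([.508,-.400,.036],frame(-1.65,30),.0); s=telemetry.read_state(); print(s['torque'])
E
```

```text
turn [ 0.0036 -0.0416  0.0011] shift [-0.0222 -0.0192  0.015 ] deg 0.20892391160072404 mm 1.316761698098664
[-0.6123  0.4614 -0.3148]
```

>>> {"op": "drive_tool", "data": {
  "series": [0,0,0,0.1,0,-0.17,-0.2,0,0,0,0.4,0,-0.69,-0.2,0,0,0,0.8,0,-1.39,-0.2,0,0,0,1.2,0,-2.08,-0.2,0,0,0,1.7,0,-2.94,-0.2,0,0,0,2.2,0,-3.81,-0.2,0,0,0,2.7,0,-4.68,-0.2,0,0,0,3,0,-5.2,-0.2,0,0,0,3,0,-5.2,-0.2,0,0,0,3,0,-5.2,-0.2]
}}

```text
time: 3.78
ee_pos: [0.5063, -0.3996, 0.2807]
eef_rot: [0.965, -0.013, 0.261, 0.004]
ft_force: [-0.3, -0.1, -3.3]
width: 0.0504
grip_force: 25.0
```

```bash
cat >> h.py <<'E'
YAW=19.3;TILT=.561
Xr=np.array([np.cos(np.radians(YAW)),np.sin(np.radians(YAW)),0]);Yr=np.array([-Xr[1],Xr[0],0])
P=np.cos(TILT)*np.array([0,0,1])-np.sin(TILT)*Xr; N=np.cos(TILT)*Xr+np.sin(TILT)*np.array([0,0,1])
HO=np.array([.555,.2124,.047])
def place(h,s,n=.001,pitch0=30):
    rel(h+P*s+N*n,frame(YAW,pitch0-(90-np.degrees(TILT))))
E
python3 - <<'E'
from h import *
s=telemetry.read_state();print(s['ft_force'],s['width'],s['ee_pos'],P,N)
rel([.49,-.09,.29],frame(8,0)); place(HO,.215); 
E
```

```text
[-0.3428 -0.1127 -3.3253] 0.050387178881303916 [ 0.5063 -0.3996  0.2807] [-0.5021 -0.1758  0.8467] [0.7991 0.2799 0.532 ]
turn [ 0.5109 -6.0299 -1.8627] shift [-0.3759 -7.7248 -0.5797] deg 31.658514203940005 mm 310.22665332134176
turn [  0.0977 -11.4818  -4.3503] shift [ -2.1749 -14.3293   0.1255] deg 61.39336438891968 mm 579.7578993242312
```

>>> {"op": "drive_tool", "data": {
  "series": [0.1,-1,-0.3,-0.06,-0.6,-0.1,-0.2,0.2,-2,-0.6,-0.12,-1.5,-0.2,-0.2,0.25,-3,-0.9,-0.18,-2.5,-0.3,-0.2,0.3,-4,-1.2,-0.25,-3.5,-0.4,-0.2,0.4,-5,-1.5,-0.3,-4.5,-0.45,-0.2,0.5,-6,-1.8,-0.34,-5.5,-0.5,-0.2,0.5,-6,-1.86,-0.36,-6.4,-0.55,-0.2,0.5,-6,-1.86,-0.38,-7.2,-0.58,-0.2,0.5,-6,-1.86,-0.38,-7.7,-0.58,-0.2,0.5,-6,-1.86,-0.38,-7.7,-0.58,-0.2]
}}

```text
time: 4.62
ee_pos: [0.4892, -0.0857, 0.2904]
eef_rot: [0.997, 0.073, -0.0, -0.001]
ft_force: [0.0, 0.5, -1.0]
width: 0.0502
grip_force: 25.0
```

```bash
python3 - <<'E'
from h import *
s=telemetry.read_state();print(s['joint_positions'])
place(HO,.215)
E
```

```text
[ 0.6027  0.0593 -0.5364  1.6942  0.0282  1.3978 -1.3626]
turn [-0.5634 -5.5488 -2.1355] shift [-0.0405 -6.599   1.4737] deg 29.861208370807933 mm 270.4658457012747
```

>>> {"op": "drive_tool", "data": {
  "series": [-0.1,-0.9,-0.3,0,-0.7,0,-0.2,-0.2,-1.8,-0.7,0,-1.7,0.1,-0.2,-0.3,-2.7,-1.1,0,-2.7,0.3,-0.2,-0.4,-3.6,-1.5,0,-3.7,0.6,-0.2,-0.5,-4.6,-1.9,0,-4.7,0.9,-0.2,-0.56,-5.4,-2.1,0,-5.6,1.2,-0.2,-0.56,-5.55,-2.14,-0.04,-6.3,1.4,-0.2,-0.56,-5.55,-2.14,-0.04,-6.6,1.47,-0.2,-0.56,-5.55,-2.14,-0.04,-6.6,1.47,-0.2,-0.56,-5.55,-2.14,-0.04,-6.6,1.47,-0.2]
}}

```text
time: 5.45
ee_pos: [0.4518, 0.1692, 0.2324]
eef_rot: [0.957, 0.159, -0.237, 0.041]
ft_force: [-0.4, -0.7, -0.7]
width: 0.0501
grip_force: 25.0
```

```bash
python3 - <<'E'
from h import *
s=telemetry.read_state();print(s['joint_positions'],s['ft_force'])
place(HO,.215)
a=camera('side');b=camera('top')
z=lambda i,x,y,w,h,k:cv2.resize(i[y:y+h,x:x+w],None,fx=k,fy=k,interpolation=cv2.INTER_CUBIC)
cv2.imwrite('pics/b.png',np.hstack([z(b,155,165,80,75,5),z(a,205,130,80,75,5)])[:,:,::-1])
E
```

```text
[ 0.1069  0.4835 -0.7219  1.4647  0.1794  1.7795 -1.8777] [-0.3944 -0.7005 -0.7034]
turn [-0.0093 -0.0031 -0.0826] shift [-0.0095 -0.1676  0.0084] deg 0.4157669213827644 mm 6.722246243445543
```

View pics/b.png

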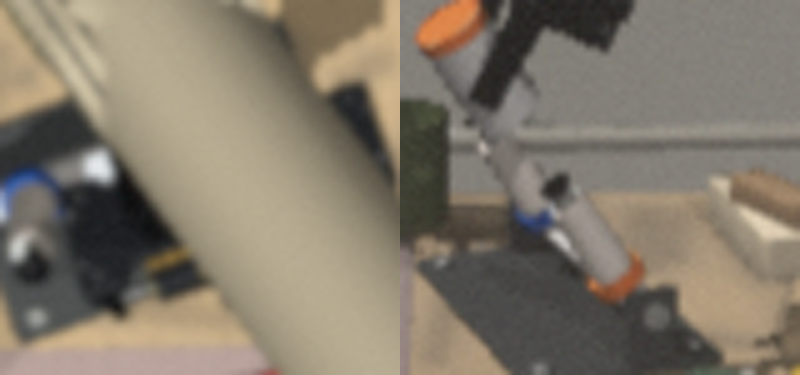

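The side crop shows the cup axis, from cap (452,25) to rim (510,112), in line with the orange peg, whose button is at (555,187). I'll lower it along the peg axis.

>>> {"op": "drive_tool", "data": {
  "series": [0,0,0,0,0,0,-0.2,0,0,0,0.2,0,0.115,-0.2,0,0,0,0.45,0,0.26,-0.2,0,0,0,0.7,0,0.4,-0.2,0,0,0,0.95,0,0.55,-0.2,0,0,0,1.15,0,0.665,-0.2,0,0,0,1.19,0,0.69,-0.2,0,0,0,1.19,0,0.69,-0.2,0,0,0,1.19,0,0.69,-0.2]
}}

```text
time: 6.3
ee_pos: [0.4798, 0.1793, 0.1867]
eef_rot: [0.958, 0.159, -0.236, 0.04]
ft_force: [0.2, -0.7, -2.1]
width: 0.0498
grip_force: 25.0
```

```bash
python3 - <<'E'
from h import *
s=telemetry.read_state();print(s['ft_force'],s['torque'])
place(HO,.160)
a=camera('side')
z=lambda i,x,y,w,h,k:cv2.resize(i[y:y+h,x:x+w],None,fx=k,fy=k,interpolation=cv2.INTER_CUBIC)
cv2.imwrite('pics/c.png',z(a,205,130,60,60,10)[:,:,::-1])
# predicted image of crown vs rim centre in side
print((proj('side',[HO+P*.107,HO+P*.119])-[205,130])*10)
E
```

```text
[ 0.224  -0.6819 -2.1345] [ 0.2338 -0.666   0.025 ]
turn [-0.0171 -0.0213 -0.0848] shift [-0.0101 -0.1584  0.0347] deg 0.4456422329576506 mm 6.49862408548003
[[303.8333 363.1349]
 [286.7694 338.0952]]
```

View pics/c.png

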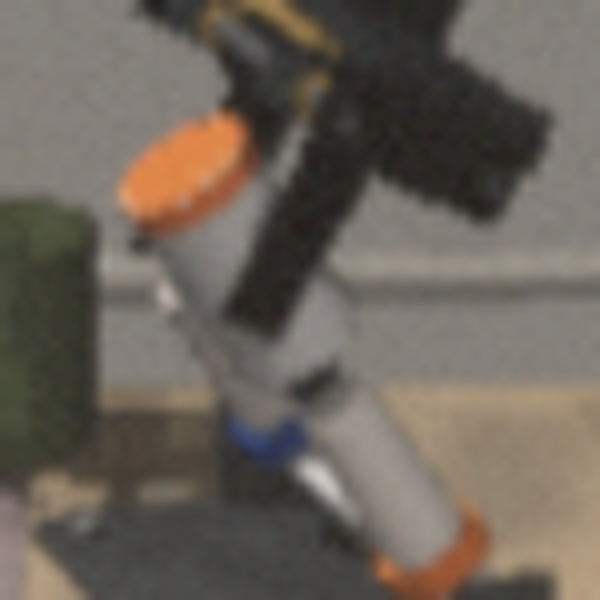

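```bash
python3 - <<'E'
from h import *
s=telemetry.read_state();Rt=R.from_quat(s['eef_rot']);g=s['ee_pos']+.003*Rt.apply([0,0,1])
# cup axis (mouth) in tool = (cos30,0,sin30); cup centre 1mm below grasp along -N
m=Rt.apply([np.cos(np.pi/6),0,.5]); n=Rt.apply([.5,0,-np.cos(np.pi/6)]); c=g-.001*n
print('mouth dir',m,'-P',-P)
y=Rt.apply([0,1,0])
def z(p):return (proj('side',p)-[205,130])*10+4.5
print('end',z(c-.041*m),'rim',z(c+.041*m))
print('cap edge extremes', z([c-.041*m+.025*np.cos(t)*y+.025*np.sin(t)*n for t in np.arange(0,6.28,.785)]))
print('rim circle', z([c+.041*m+.025*np.cos(t)*y+.025*np.sin(t)*n for t in np.arange(0,6.28,.785)]))
E
```

```text
mouth dir [ 0.506   0.171  -0.8454] -P [ 0.5021  0.1758 -0.8467]
end [[179.5523 167.0848]] rim [[301.1799 344.5931]]
cap edge extremes [[204.9825 188.9435]
 [239.3409 150.5829]
 [238.2348 122.4573]
 [203.1793 120.7115]
 [154.9108 145.7548]
 [120.8322 183.2304]
 [120.6448 211.8226]
 [155.3084 214.511 ]]
rim circle [[327.5443 368.2526]
 [360.2968 330.0723]
 [358.015  300.9499]
 [322.8648 297.6487]
 [275.6065 321.4944]
 [243.0873 358.797 ]
 [244.1288 388.3354]
 [278.9359 392.569 ]]
```

>>> {"op": "drive_tool", "data": {
  "series": [0,0,-0.08,0,-0.16,0,-0.2,0,0,-0.08,0,-0.16,0.03,-0.2,0,0,-0.08,0.2,-0.16,0.14,-0.2,0,0,-0.08,0.4,-0.16,0.26,-0.2,0,0,-0.08,0.6,-0.16,0.38,-0.2,0,0,-0.08,0.8,-0.16,0.49,-0.2,0,0,-0.08,0.8,-0.16,0.49,-0.2]
}}

```text
time: 6.93
ee_pos: [0.4962, 0.191, 0.1521]
eef_rot: [0.957, 0.162, -0.238, 0.04]
ft_force: [-0.4, 0.4, -2.1]
width: 0.0499
grip_force: 25.0
```

>>> {"op": "drive_tool", "data": {
  "series": [0,0,0,0.15,0,0.085,-0.2,0,0,0,0.3,0,0.17,-0.2,0,0,0,0.43,0,0.25,-0.2,0,0,0,0.5,0,0.29,-0.2,0,0,0,0.5,0,0.29,-0.2,0,0,0,0.5,0,0.29,-0.2]
}}

```text
time: 7.43
ee_pos: [0.5076, 0.1954, 0.1348]
eef_rot: [0.957, 0.162, -0.236, 0.04]
ft_force: [-0.9, 0.0, -1.4]
width: 0.0499
grip_force: 25.0
```

```bash
python3 - <<'E'
from h import *
s=telemetry.read_state();f=s['ft_force'];print(f,s['torque'],'axial',f@P,'N',f@N,'Y',f@Yr)
place(HO,.100)
E
```

```text
[-0.92    0.0329 -1.447 ] [ 0.206  -0.6058  0.0063] axial -0.768984606512936 N -1.4958644101424239 Y 0.3351554665078932
turn [-0.0164 -0.0221 -0.0095] shift [-0.0136 -0.0089  0.0058] deg 0.14551288926343076 mm 0.6906601432115196
```

>>> {"op": "drive_tool", "data": {
  "series": [0,0,0,0.087,0,0.05,-0.2,0,0,0,0.173,0,0.1,-0.2,0,0,0,0.195,0,0.1125,-0.2,0,0,0,0.217,0,0.125,-0.2,0,0,0,0.238,0,0.1375,-0.2,0,0,0,0.26,0,0.15,-0.2,0,0,0,0.26,0,0.15,-0.2]
}}

```text
time: 8.02
ee_pos: [0.5137, 0.1975, 0.1246]
eef_rot: [0.957, 0.162, -0.236, 0.04]
ft_force: [-0.2, -0.4, -0.8]
width: 0.05
grip_force: 25.0
```

>>> {"op": "drive_tool", "data": {
  "series": [0,0,0,0.0217,0,0.0125,-0.2,0,0,0,0.0433,0,0.025,-0.2,0,0,0,0.065,0,0.0375,-0.2,0,0,0,0.0866,0,0.05,-0.2,0,0,0,0.0866,0,0.05,-0.2]
}}

```text
time: 8.43
ee_pos: [0.5157, 0.1982, 0.1211]
eef_rot: [0.957, 0.162, -0.236, 0.04]
ft_force: [-0.1, 0.2, -1.8]
width: 0.0501
grip_force: 25.0
```

```bash
cat >> h.py <<'E'
def feel(h=HO):
    s=telemetry.read_state();f=s['ft_force'];Rt=R.from_quat(s['eef_rot']);g=s['ee_pos']+.003*Rt.apply([0,0,1])-.001*N-h
    print('axial %.2f N %.2f Y %.2f'%(f@P,f@N,f@Yr),'tq',s['torque'],'s,n,y mm',1e3*g@P,1e3*g@N,1e3*g@Yr,'t',s['time'])
E
python3 -c "
from h import *
feel()"
```

```text
axial -1.47 N -0.97 Y 0.19 tq [ 0.2561 -0.6468 -0.0182] s,n,y mm 83.48451039169142 0.42461358933292365 -0.42436989558776783 t 8.4333
```

Still free at s = 83.5 mm. I'll keep creeping in 1 mm steps.

>>> {"op": "drive_tool", "data": {
  "series": [0,0,0,0.0217,0,0.0125,-0.2,0,0,0,0.0433,0,0.025,-0.2,0,0,0,0.065,0,0.0375,-0.2,0,0,0,0.065,0,0.0375,-0.2]
}}

```text
time: 8.77
ee_pos: [0.5172, 0.1987, 0.1185]
eef_rot: [0.957, 0.162, -0.236, 0.04]
ft_force: [-0.9, 0.6, -1.1]
width: 0.0497
grip_force: 25.0
```

>>> {"op": "drive_tool", "data": {
  "series": [0,0,0,0.0217,0,0.0125,-0.2,0,0,0,0.0433,0,0.025,-0.2,0,0,0,0.0433,0,0.025,-0.2]
}}

```text
time: 9.02
ee_pos: [0.5177, 0.1989, 0.1176]
eef_rot: [0.957, 0.162, -0.237, 0.04]
ft_force: [-3.1, -1.5, 5.5]
width: 0.0499
grip_force: 25.0
```

```bash
python3 -c "
from h import *
feel()"
```

```text
axial 6.46 N 0.04 Y -0.44 tq [-0.31    0.5067  0.0838] s,n,y mm 79.39009900729245 0.40603385058279656 -0.3754841794015529 t 9.0167
```

Floor contact: 6.5 N, purely axial, at s ≈ 79 mm (crown about 20 mm out, matching the images). Release and back off.

>>> {"op": "drive_tool", "data": {
  "series": [0,0,0,0,0,0,0.2,0,0,0,0,0,0,0.3,0,0,0,0,0,0,0.6,0,0,0,0,0,0,1,0,0,0,0,0,0,1,0,0,0,0,0,0,1,0,0,0,0,0,0,1,0,0,0,0,0,0,1]
}}

```text
time: 9.68
ee_pos: [0.5182, 0.1991, 0.1171]
eef_rot: [0.957, 0.162, -0.236, 0.04]
ft_force: [0.9, 1.6, 0.5]
width: 0.0847
grip_force: 0.0
```

>>> {"op": "drive_tool", "data": {
  "series": [0,0,0,0,0,-0.2,1,0,0,0,0,0,-0.6,1,0,0,0,0,0,-1.2,1,0,0,0,0,0,-2,1,0,0,0,0,0,-2.8,1,0,0,0,0,0,-3.6,1,0,0,0,0,0,-4,1,0,0,0,0,0,-4,1,0,0,0,0,0,-4,1]
}}

```text
time: 10.43
ee_pos: [0.5888, 0.2241, 0.2593]
eef_rot: [0.957, 0.162, -0.236, 0.039]
ft_force: [0.1, 0.7, -0.2]
width: 0.0868
grip_force: 0.0
```

```bash
python3 - <<'E'
from h import *
s=telemetry.read_state();print(s['ee_pos'],s['ft_force'])
rel([.50,-.09,.29],frame(8,0)); rel([.515,-.284,.036],frame(-1.65,30),.12)
a=camera('side');b=camera('top')
z=lambda i,x,y,w,h,k:cv2.resize(i[y:y+h,x:x+w],None,fx=k,fy=k,interpolation=cv2.INTER_CUBIC)
cv2.imwrite('pics/d.png',np.hstack([z(b,155,165,80,75,5),z(a,205,130,80,75,5)])[:,:,::-1])
E
```

```text
[0.5888 0.2241 0.2593] [ 0.1206  0.6745 -0.1684]
turn [0.5277 5.5132 2.2047] shift [-4.5429  6.6811  1.4188] deg 29.80550301592877 mm 328.11774495333344
turn [-0.1041 11.4     4.3536] shift [-5.1731 10.841   5.99  ] deg 61.017444142649865 mm 536.9065359992419
```

View pics/d.png

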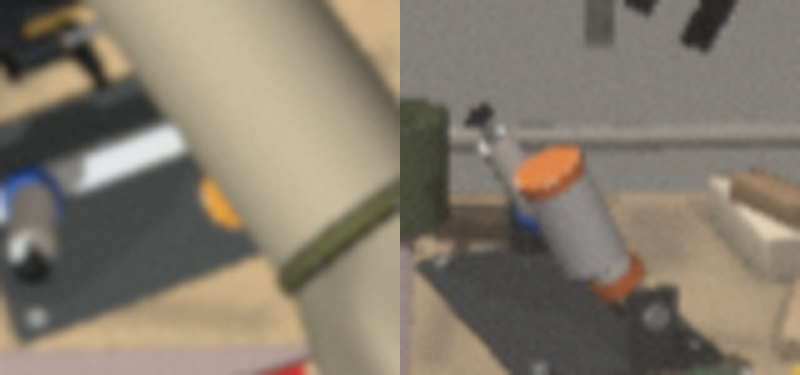

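The side crop shows the orange cup hanging on its peg, cap at (550,172) and rim just above the orange collar at (615,280). Next is the blue cup.

>>> {"op": "drive_tool", "data": {
  "series": [0.1,0.9,0.4,-0.4,0.6,-0.3,1,0.2,1.8,0.8,-1.0,1.5,-0.3,1,0.3,2.7,1.2,-1.7,2.4,-0.1,1,0.4,3.6,1.5,-2.4,3.4,0.3,1,0.5,4.6,1.9,-3.1,4.4,0.7,1,0.5,5.5,2.2,-3.8,5.4,1.0,1,0.5,5.5,2.2,-4.3,6.3,1.3,1,0.5,5.5,2.2,-4.54,6.7,1.4,1,0.5,5.5,2.2,-4.54,6.7,1.4,1,0.5,5.5,2.2,-4.54,6.7,1.4,1]
}}

```text
time: 11.37
ee_pos: [0.4981, -0.0963, 0.2926]
eef_rot: [0.998, 0.066, -0.002, 0.002]
ft_force: [0.5, -0.3, 0.2]
width: 0.0869
grip_force: 0.0
```

```bash
python3 -c "
from h import *
print(telemetry.read_state()['ee_pos']);rel([.515,-.284,.036],frame(-1.65,30),.10)"
```

```text
[ 0.4981 -0.0963  0.2926]
turn [-0.4273  6.0341  1.8178] shift [-1.4506  4.4813  4.2112] deg 31.582189357930286 mm 252.73010667547626
```

```bash
python3 - <<'E'
from h import *
t=cv2.imread('pics/top0.png');s=cv2.imread('pics/side0.png')
print(plane('side',[(242,256),(312,255)],0),plane('top',[(320,201),(320,140)],0.0),plane('top',[(318,190),(315,145)],.08))
z=lambda i,x,y,w,h,k:cv2.resize(i[y:y+h,x:x+w],None,fx=k,fy=k,interpolation=cv2.INTER_CUBIC)
cv2.imwrite('pics/v.png',np.hstack([z(t,265,130,80,80,5),z(s,230,190,80,80,5)]))
E
```

```text
[[ 0.5055 -0.172   0.    ]
 [ 0.7086 -0.177   0.    ]] [[ 0.4993 -0.1933  0.    ]
 [ 0.7125 -0.2     0.    ]] [[ 0.5319 -0.1784  0.08  ]
 [ 0.6821 -0.1731  0.08  ]]
```

View pics/v.png

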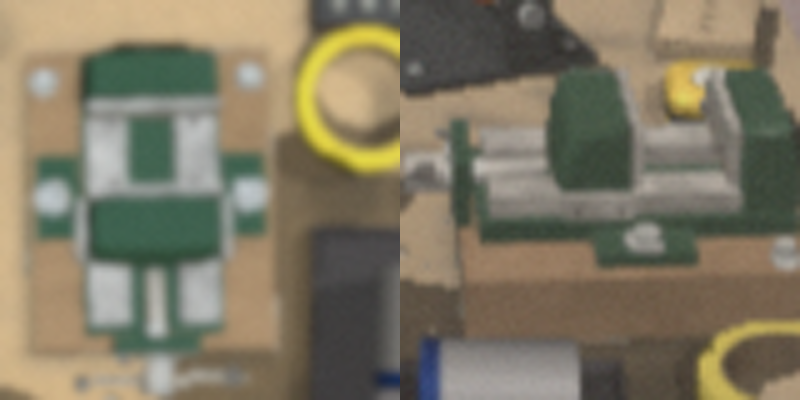

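The vise spans about y > -0.178 at x > 0.5, with its handle at about (0.48, -0.165). The gripper body's edge at y = -0.189 clears it if I shift sideways first and then descend.

>>> {"op": "drive_tool", "data": {
  "series": [-0.1,1,0.3,-0.3,0.7,0,1,-0.2,2,0.6,-0.6,1.6,0,1,-0.2,3,0.9,-0.9,2.6,0.2,1,-0.3,4,1.2,-1.2,3.6,0.5,1,-0.4,5,1.5,-1.4,4.2,1.2,1,-0.43,6,1.82,-1.45,4.48,2,1,-0.43,6.03,1.82,-1.45,4.48,2.8,1,-0.43,6.03,1.82,-1.45,4.48,3.6,1,-0.43,6.03,1.82,-1.45,4.48,4.2,1,-0.43,6.03,1.82,-1.45,4.48,4.2,1]
}}

```text
time: 12.2
ee_pos: [0.4648, -0.2741, 0.1201]
eef_rot: [0.967, -0.011, 0.256, -0.001]
ft_force: [-0.4, 1.2, -1.1]
width: 0.087
grip_force: 0.0
```

>>> {"op": "drive_tool", "data": {
  "series": [0,0,0,0,0,0,1,0,0,0,0,0,0,1,0,0,0,0,0,0,1]
}}

```text
time: 12.45
ee_pos: [0.4688, -0.2776, 0.1282]
eef_rot: [0.965, -0.01, 0.261, 0.003]
ft_force: [0.4, 0.1, 0.5]
width: 0.0869
grip_force: 0.0
```

```bash
python3 -c "
from h import *
print(telemetry.read_state()['ee_pos']);rel([.515,-.284,.036],frame(-1.65,30),.0)"
```

```text
[ 0.4688 -0.2776  0.1282]
turn [-0.0473 -0.0436  0.083 ] shift [-0.1583  0.1355  2.5003] deg 0.5253730826772579 mm 100.35703287751284
```

>>> {"op": "drive_tool", "data": {
  "series": [0,0,0.08,-0.15,0.13,0.2,1,0,0,0.08,-0.15,0.13,0.6,1,0,0,0.08,-0.15,0.13,1.1,1,0,0,0.08,-0.15,0.13,1.6,1,0,0,0.08,-0.15,0.13,2,1,0,0,0.08,-0.15,0.13,2.3,1,0,0,0.08,-0.15,0.13,2.5,1,0,0,0.08,-0.15,0.13,2.5,1,0,0,0.08,-0.15,0.13,2.5,0.4,0,0,0.08,-0.15,0.13,2.5,0.35]
}}

```text
time: 13.28
ee_pos: [0.5128, -0.2837, 0.0378]
eef_rot: [0.965, -0.014, 0.26, 0.001]
ft_force: [0.1, 0.0, -0.3]
width: 0.0803
grip_force: 0.0
```

>>> {"op": "drive_tool", "data": {
  "series": [0,0,0,0,0,0,0.3,0,0,0,0,0,0,0.2,0,0,0,0,0,0,0.1,0,0,0,0,0,0,0,0,0,0,0,0,0,-0.2,0,0,0,0,0,0,-0.2,0,0,0,0,0,0,-0.2]
}}

```text
time: 13.87
ee_pos: [0.5126, -0.2845, 0.0371]
eef_rot: [0.965, -0.014, 0.26, 0.002]
ft_force: [-2.2, -4.5, 3.5]
width: 0.0498
grip_force: 25.0
```

```bash
python3 -c "
from h import *
print(telemetry.read_state()['ee_pos']);rel([.515,-.284,.036],frame(-1.65,30),.0)"
```

```text
[ 0.5126 -0.2845  0.0371]
turn [-0.0391 -0.0286 -0.0185] shift [ 0.037  -0.014  -0.0211] deg 0.25915306192001103 mm 1.7933263456344395
```

>>> {"op": "drive_tool", "data": {
  "series": [0,0,0,0.1,0,-0.17,-0.2,0,0,0,0.4,0,-0.69,-0.2,0,0,0,0.8,0,-1.39,-0.2,0,0,0,1.2,0,-2.08,-0.2,0,0,0,1.7,0,-2.94,-0.2,0,0,0,2.2,0,-3.81,-0.2,0,0,0,2.7,0,-4.68,-0.2,0,0,0,3,0,-5.2,-0.2,0,0,0,3,0,-5.2,-0.2,0,0,0,3,0,-5.2,-0.2]
}}

```text
time: 14.7
ee_pos: [0.5122, -0.2838, 0.2779]
eef_rot: [0.966, -0.013, 0.26, 0.001]
ft_force: [0.3, -0.5, -2.2]
width: 0.0498
grip_force: 25.0
```

```bash
cat >> h.py <<'E'
HB=HO+.144*Yr
E
python3 - <<'E'
from h import *
s=telemetry.read_state();print(s['ft_force'],s['width'],s['ee_pos'],HB)
rel([.47,.02,.31],frame(8,0)); place(HB,.225,-.0015)
E
```

```text
[ 0.3483 -0.5214 -2.1866] 0.04981945103375896 [ 0.5122 -0.2838  0.2779] [0.5074 0.3483 0.047 ]
turn [ 0.4516 -6.0164 -1.8622] shift [-0.6558 -7.5681 -1.359 ] deg 31.570897381731452 mm 308.68090856582785
turn [  0.0371 -11.4746  -4.335 ] shift [ -3.3855 -14.7293  -0.7807] deg 61.33110597034638 mm 605.3420830824774
```

>>> {"op": "drive_tool", "data": {
  "series": [0.1,-1,-0.3,-0.06,-0.6,-0.15,-0.2,0.2,-2,-0.6,-0.15,-1.5,-0.3,-0.2,0.25,-3,-0.9,-0.25,-2.5,-0.5,-0.2,0.3,-4,-1.2,-0.35,-3.5,-0.7,-0.2,0.4,-5,-1.5,-0.45,-4.5,-0.9,-0.2,0.45,-6,-1.8,-0.55,-5.5,-1.1,-0.2,0.45,-6,-1.86,-0.6,-6.4,-1.3,-0.2,0.45,-6,-1.86,-0.65,-7.2,-1.36,-0.2,0.45,-6,-1.86,-0.65,-7.57,-1.36,-0.2,0.45,-6,-1.86,-0.65,-7.57,-1.36,-0.2]
}}

```text
time: 15.53
ee_pos: [0.4692, 0.0241, 0.3108]
eef_rot: [0.997, 0.073, -0.001, -0.001]
ft_force: [-0.1, -1.3, -1.1]
width: 0.0497
grip_force: 25.0
```

```bash
python3 -c "
from h import *
print(telemetry.read_state()['ee_pos']);place(HB,.225,-.0015)"
```

```text
[0.4692 0.0241 0.3108]
turn [-0.5619 -5.5331 -2.1426] shift [-0.8117 -7.3088  1.805 ] deg 29.800081962237556 mm 302.88016599774386
```

>>> {"op": "drive_tool", "data": {
  "series": [-0.1,-0.9,-0.3,-0.1,-0.7,0,-0.2,-0.2,-1.8,-0.7,-0.3,-1.7,0,-0.2,-0.3,-2.7,-1.1,-0.5,-2.7,0.2,-0.2,-0.4,-3.6,-1.5,-0.6,-3.7,0.5,-0.2,-0.5,-4.6,-1.9,-0.7,-4.7,0.9,-0.2,-0.56,-5.4,-2.1,-0.8,-5.7,1.3,-0.2,-0.56,-5.53,-2.14,-0.81,-6.6,1.7,-0.2,-0.56,-5.53,-2.14,-0.81,-7.2,1.8,-0.2,-0.56,-5.53,-2.14,-0.81,-7.3,1.8,-0.2,-0.56,-5.53,-2.14,-0.81,-7.3,1.8,-0.2]
}}

```text
time: 16.37
ee_pos: [0.3967, 0.3052, 0.2386]
eef_rot: [0.957, 0.161, -0.238, 0.041]
ft_force: [0.3, 0.2, -1.6]
width: 0.05
grip_force: 25.0
```

>>> {"op": "drive_tool", "data": {
  "series": [0,0,0,0,0,0,-0.2,0,0,0,0,0,0,-0.2,0,0,0,0,0,0,-0.2,0,0,0,0,0,0,-0.2]
}}

```text
time: 16.7
ee_pos: [0.3988, 0.3031, 0.2409]
eef_rot: [0.958, 0.158, -0.236, 0.04]
ft_force: [0.3, -0.6, -0.9]
width: 0.0496
grip_force: 25.0
```

```bash
cat >> h.py <<'E'
def ends(h,n):
    s=telemetry.read_state();Rt=R.from_quat(s['eef_rot']);g=s['ee_pos']+.003*Rt.apply([0,0,1])
    m=Rt.apply([np.cos(np.pi/6),0,.5]); k=Rt.apply([.5,0,-np.cos(np.pi/6)]); c=g-n*k
    return c-.041*m,c+.041*m,m
E
python3 - <<'E'
from h import *
print(telemetry.read_state()['joint_positions'])
place(HB,.225,-.0015)
e,q,m=ends(HB,-.0015)
Z=lambda p:(proj('side',p)-[205,115])*10+4.5
print('end',Z(e),'rim',Z(q),'axis line',Z([HB+P*.11,HB+P*.115,HB+P*.14,HB+P*.18]))
a=camera('side')
cv2.imwrite('pics/e.png',cv2.resize(a[115:170,205:265],None,fx=10,fy=10,interpolation=cv2.INTER_CUBIC)[:,:,::-1])
E
```

```text
[-0.0792  0.5266 -0.8002  1.4164  0.1245  1.7678 -2.1329]
turn [-0.0238 -0.0418 -0.1112] shift [-0.0317 -0.1684  0.0587] deg 0.6060746209316392 mm 7.246204692424598
end [[-49.9326  61.5605]] rim [[ 71.8213 236.5803]] axis line [[163.0646 385.6938]
 [156.2386 375.8077]
 [121.7773 325.8977]
 [ 65.4667 244.3424]]
```

View pics/e.png

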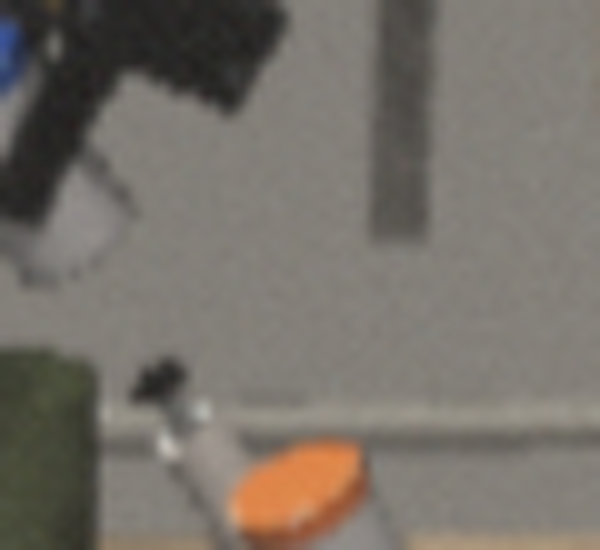

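The side crop shows the blue button at (160,382), against a predicted axis point of (163,386). The cup rim centre is near (75,240), against a predicted (72,237). It is aligned apart from the 7 mm I'll correct now.

>>> {"op": "drive_tool", "data": {
  "series": [0,-0.04,-0.11,-0.03,-0.17,0.06,-0.2,0,-0.04,-0.11,0.1,-0.17,0.135,-0.2,0,-0.04,-0.11,0.35,-0.17,0.28,-0.2,0,-0.04,-0.11,0.65,-0.17,0.45,-0.2,0,-0.04,-0.11,0.95,-0.17,0.625,-0.2,0,-0.04,-0.11,1.2,-0.17,0.77,-0.2,0,-0.04,-0.11,1.27,-0.17,0.81,-0.2,0,-0.04,-0.11,1.27,-0.17,0.81,-0.2,0,-0.04,-0.11,1.27,-0.17,0.81,-0.2]
}}

```text
time: 17.5
ee_pos: [0.4242, 0.3204, 0.1882]
eef_rot: [0.957, 0.164, -0.238, 0.039]
ft_force: [-1.4, 0.3, -0.8]
width: 0.0498
grip_force: 25.0
```

```bash
python3 -c "
from h import *
place(HB,.165,-.0015); feel(HB); print(plane('top',[(125,240)],.094))"
```

```text
turn [-0.0229  0.0145  0.0281] shift [-0.0022  0.03   -0.0101] deg 0.19533902857827742 mm 1.267945731602306
axial -0.05 N -1.45 Y 0.73 tq [ 0.249  -0.6416 -0.0083] s,n,y mm 164.7281580345673 -2.8073564532604953 1.2054469628722015 t 17.5
[[0.3797 0.4611 0.094 ]]
```

>>> {"op": "drive_tool", "data": {
  "series": [0,0,0.03,0.1,0.03,0.055,-0.2,0,0,0.03,0.27,0.03,0.155,-0.2,0,0,0.03,0.44,0.03,0.25,-0.2,0,0,0.03,0.6,0.03,0.345,-0.2,0,0,0.03,0.77,0.03,0.445,-0.2,0,0,0.03,0.94,0.03,0.54,-0.2,0,0,0.03,1.1,0.03,0.635,-0.2,0,0,0.03,1.24,0.03,0.715,-0.2,0,0,0.03,1.3,0.03,0.75,-0.2,0,0,0.03,1.3,0.03,0.75,-0.2]
}}

```text
time: 18.33
ee_pos: [0.4549, 0.3298, 0.1367]
eef_rot: [0.957, 0.162, -0.238, 0.04]
ft_force: [-0.6, -0.2, -1.4]
width: 0.0497
grip_force: 25.0
```

```bash
python3 -c "
from h import *
place(HB,.105,-.0015); feel(HB)"
```

```text
turn [-0.0204  0.0177 -0.0077] shift [-0.0131 -0.0031 -0.0241] deg 0.14029989712834046 mm 1.1040811210512864
axial -0.85 N -1.32 Y 0.05 tq [ 0.2543 -0.6832 -0.0212] s,n,y mm 104.06875644592367 -3.076327971043845 -0.1163081858874502 t 18.3333
```

>>> {"op": "drive_tool", "data": {
  "series": [0,0,0,0.07,0,0.04,-0.2,0,0,0,0.14,0,0.08,-0.2,0,0,0,0.2,0,0.115,-0.2,0,0,0,0.238,0,0.1375,-0.2,0,0,0,0.26,0,0.15,-0.2,0,0,0,0.28,0,0.1625,-0.2,0,0,0,0.28,0,0.1625,-0.2]
}}

```text
time: 18.92
ee_pos: [0.4613, 0.3321, 0.1263]
eef_rot: [0.957, 0.162, -0.238, 0.04]
ft_force: [-0.4, -0.1, -2.3]
width: 0.0499
grip_force: 25.0
```

>>> {"op": "drive_tool", "data": {
  "series": [0,0,0,0.0217,0,0.0125,-0.2,0,0,0,0.0433,0,0.025,-0.2,0,0,0,0.0433,0,0.025,-0.2]
}}

```text
time: 19.17
ee_pos: [0.4617, 0.3324, 0.1255]
eef_rot: [0.957, 0.162, -0.238, 0.04]
ft_force: [-2.2, -1.9, 4.7]
width: 0.0499
grip_force: 25.0
```

```bash
python3 -c "
from h import *
feel(HB)"
```

```text
axial 5.40 N 0.21 Y -1.08 tq [-0.3256  0.49    0.1716] s,n,y mm 90.66577066724788 -2.819880802915551 0.09039279322373722 t 19.1667
```

Floor contact: 5.4 N, axial, at s ≈ 91 mm, within the expected range. Release and retreat.

>>> {"op": "drive_tool", "data": {
  "series": [0,0,0,0,0,0,0.2,0,0,0,0,0,0,0.3,0,0,0,0,0,0,0.6,0,0,0,0,0,0,1,0,0,0,0,0,0,1,0,0,0,0,0,0,1,0,0,0,0,0,0,1,0,0,0,0,0,0,1]
}}

```text
time: 19.83
ee_pos: [0.4623, 0.3325, 0.1247]
eef_rot: [0.957, 0.162, -0.238, 0.04]
ft_force: [-0.0, -0.2, -0.7]
width: 0.0844
grip_force: 0.0
```

>>> {"op": "drive_tool", "data": {
  "series": [0,0,0,0,0,-0.2,1,0,0,0,0,0,-0.6,1,0,0,0,0,0,-1.2,1,0,0,0,0,0,-2,1,0,0,0,0,0,-2.8,1,0,0,0,0,0,-3.6,1,0,0,0,0,0,-4,1,0,0,0,0,0,-4,1,0,0,0,0,0,-4,1]
}}

```text
time: 20.58
ee_pos: [0.5332, 0.3575, 0.2668]
eef_rot: [0.957, 0.162, -0.237, 0.039]
ft_force: [1.0, 0.0, -0.2]
width: 0.087
grip_force: 0.0
```

>>> {"op": "drive_tool", "data": {
  "series": [0,0,0,0,0,0,1,0,0,0,0,0,0,1,0,0,0,0,0,0,1,0,0,0,0,0,0,1,0,0,0,0,0,0,1,0,0,0,0,0,0,1]
}}

```text
time: 21.08
ee_pos: [0.5329, 0.3568, 0.2661]
eef_rot: [0.957, 0.162, -0.238, 0.04]
ft_force: [-0.2, 0.1, -0.1]
width: 0.0867
grip_force: 0.0
```

```bash
python3 - <<'E'
from h import *
print(telemetry.read_state()['ft_force'],telemetry.read_state()['ee_pos'])
for k in range(2):
    a=cv2.cvtColor(camera('side'),cv2.COLOR_RGB2HSV)
    for n,lo,hi in(('orange',5,18),('blue',105,128)):
        m=cv2.inRange(a,(lo,110,60),(hi,255,255));m[:130]=0;m[205:]=0;m[:,:200]=0;m[:,270:]=0
        c=cv2.connectedComponentsWithStats(m)
        print(n,[(c[2][i,:5].tolist(),c[3][i].round(1).tolist()) for i in range(1,c[0]) if c[2][i,4]>8])
# expected closed-end centres
print(proj('side',[HO+P*.120,HB+P*.130]))
E
```

```text
[-0.214   0.0752 -0.1446] [0.5329 0.3568 0.2661]
orange [([228, 159, 14, 11, 105], [234.5, 163.9]), ([243, 181, 11, 10, 41], [248.9, 186.2])]
blue [([213, 146, 12, 9, 63], [218.6, 149.8])]
orange [([228, 159, 14, 11, 104], [234.5, 163.9]), ([243, 181, 11, 10, 40], [248.9, 186.2])]
blue [([213, 146, 12, 9, 62], [218.8, 149.7])]
[[233.5341 163.5999]
 [218.1128 149.1458]]
```

Both caps are within about 1 px of the expected home positions and still, and the gripper is clear. Handing in.

```bash
python3 -c "
from bench import r
print(r.close_job())"
```

```text
the job is handed in; nothing more can be done
None
```

Both cups hang mouth-down on their matching pegs, each lowered until its floor pressed lightly on the button (about 6.5 N orange, 5.4 N blue) before release; the gripper is clear and the job was handed in at about 21 s, with no verdict returned.

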